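Uncover the pad and hold the spring probe square on its mark

TASK

Lift the sheet-metal cover off the fixture and hang it by its bow handle over both prongs of the hook stand, and let go of it. Then take the spring-tip probe out of its holder and hold its tip gently on the ringed mark of the sloping pad, square to the sloping face, with the spring tip pressed in about half way (5 mm of its 10 mm); finish while still holding it there. Do not press hard on the pad, and leave the other parts on the bench alone.

Things in the scene. Friction and masses are not known exactly. Their poses are not given: they have to be found in the camera images.
- cover: Loose grey sheet-metal cover, about 0.2 to 0.33 kg: a box open below, 94 (x) x 100 (y) x 50 mm (z), walls 3 mm, with a rigid steel bow handle on top. Origin: centre of its underside, z up. At the start it sits on the fixture's base plate over the sloping pad, with a few mm of play; lift it straight up 50 mm to clear the pad.
- cover_bar (a point): Middle of the bow handle's level bar (axis of the rod), 115 mm above the cover's origin; axes as the cover's. The bow lies in the cover's y-z plane: bar along y, legs at y = -45 and +45 mm, all 10 mm round rod; the opening below the bar is 80 mm wide, 60 mm high. The bar can be pinched here from above, closing along x.
- hook: Fixed twin-prong hook stand. Origin: centre of the underside of its 100 x 100 x 10 mm foot, on the table. A 20 mm post stands at the origin, 220 mm high. Two level prongs, 8 mm rod, axis 220 mm high, at y = -28 and +28 mm, run from the post towards the stand's -x to x = -120 mm, where the ends turn up: they end at x = -130 mm, 242 mm high.
- hook_seat (a point): Best place for the middle of the cover's bar once hung: axes as the hook stand's, x = -85, y = 0, z = 229 mm from its origin; the bar then lies along y across both prongs, which pass through the bow on either side of the gripper (48 mm free between the prongs). The cover then clears the post. The bar may lie anywhere along the prongs.
- fixture: Fixed steel base plate 150 (x) x 140 (y) x 12 mm that carries the pad. Origin: centre of its underside, on the table, z up.
- pad: Fixed, rigid aluminium pad, part of the fixture: top face 56 x 60 mm, inclined 20 degrees. Origin: centre of that face; axes as at the spot, which lies 5 mm up the slope (+x) and 10 mm towards -y from it. The small dots near the corners are screws.
- spot (a point): The mark: centre of a dark engraved ring, 13.5 mm across, on the sloping top face of the pad; under the cover at the start, about 42 mm above the table. z: the face's outward normal, leaning 20 degrees from vertical towards the fixture's -x (robot side); x points up the slope, y is level.
- probe: Loose spring-tip probe, 0.13 kg, standing tip down in its holder. Origin: on its axis at the flange's underside; z along the axis, away from the tip. Black square handle 22 x 22 mm (sides along x, y) from z = 6 to 90 mm; flange 32 mm across, z = 0 to 6 mm; nose 12 mm across down to z = -33 mm; then the 6 mm spring tip. Grip it about z = 60 mm.
- tip (a point): Very end of the probe's round spring tip; 47 mm below the probe's origin when the spring is relaxed. It moves with the spring tip; axes as the probe's.
- plunger (a joint): Spring tip's travel into the probe, m: 0 relaxed (as at the start), 0.010 at its stop. It needs about 1 N to start moving, 3.5 N at 5 mm, 6 N at 10 mm.
- holder: Fixed grey plastic block 75 x 75 x 55 mm with a 17 mm hole through its middle, in which the probe's nose stands; the flange rests on its top. Origin: centre of its underside, on the table.
- yellow_ring: Bystander, not to be disturbed: flat yellow plastic ring, 86 mm across, 18 mm high. Origin at its underside.
- roller: Bystander, not to be disturbed: yellow roller with sloping rim, 82 mm across, on a steel hub, 55 mm high. Origin at its underside.
- bolt: Bystander, not to be disturbed: dark steel bolt with nut, lying, 106 mm long. Origin at its underside.
- bracket: Bystander, not to be disturbed: small aluminium L-shaped bracket, 110 mm long, 67 mm high. Origin at its underside.
- wrench: Bystander, not to be disturbed: steel open-ended wrench, lying flat. Origin at its underside.
- collar: Bystander, not to be disturbed: steel shaft collar, 44 mm across, 20 mm high. Origin at its underside.
Mind the look-alikes: they are no part of the job. Of the things like the probe, leave any that is green, red or yellow; of the rest the smaller one is meant.

How it is judged (in metres and radians):
On the way, in this order (a step that is already met when the one before it is completed fails the run):
1. the cover hangs by its bow on both prongs of the hook stand, let go (contact force between cover and hook above 0.8 N and x of cover_bar in the frame of hook between -0.128 and -0.01 m and y of cover_bar in the frame of hook between -0.022 and 0.022 m and z of cover_bar in the frame of hook between 0.219 and 0.24 m and angle between cover's own z axis and vertical below 0.3 rad and contact force between cover and the fingers below 0.1 N and linear speed of cover below 0.1 m/s), for 0.2 s.
2. the probe is lifted out of its holder in the gripper (z of tip in the frame of holder above 0.058 m and contact force between the fingers and probe above 1 N), for 0.1 s.
At the end, for the whole second after the job is handed in: Cover still hangs by its bow on the hook stand, untouched by the fingers; the gripper holds the probe at rest, tip within 6 mm of the spot's centre, axis within 8 degrees of square to the face, spring tip in by 1.5 to 8.5 mm, force on the pad 0.5 to 9 N (contact force between cover and hook above 0.8 N and x of cover_bar in the frame of hook between -0.128 and -0.01 m and y of cover_bar in the frame of hook between -0.022 and 0.022 m and z of cover_bar in the frame of hook between 0.219 and 0.24 m and angle between cover's own z axis and vertical below 0.3 rad and contact force between cover and the fingers below 0.1 N and distance between tip and spot below 0.006 m and value of joint plunger between 0.0015 and 0.0085 m and angle between the z axis of probe and the z axis of spot, either way round below 0.14 rad and contact force between probe and pad between 0.5 and 9 N and contact force between the fingers and probe above 1 N and contact force between probe and holder below 0.1 N and linear speed of probe below 0.02 m/s); the arm keeps its last pose, push and grip.
It fails at once if the probe is pressed hard on the pad (over 20 N) (contact force between probe and pad above 20 N).
It fails at once if the gripper itself pushes hard on the pad (contact force between the fingers and pad above 10 N).
It fails at once if a bystander is moved more than 30 mm (distance of any of yellow_ring, roller, bolt, bracket, wrench, collar from where it was at the start of the episode above 0.03 m).
It also fails if it takes over 58 s, if anything falls off the work surface, if the arm or the gripper's body presses on something with over 40 N, if the wrist force passes 120 N, or if a joint passes its speed limit or range.

ROBOT

A 6-joint arm with a two-finger parallel gripper is mounted at the origin on the work surface. World frame = base frame: x ahead of the robot, y to its left, z up, the work surface at z = 0. Lengths are in mm, angles in rad, forces in N, time in s.
With the tool pointing down it reaches from about 275 to 825 mm from the base axis. Payload 4.9 kg.
Tool frame: the origin (TCP) lies at the very end of the fingers, on their centre line; the grasp point (between the pads) lies 19 mm behind it; z points along the fingers, y is the line along which they close (so a half turn about z gives the same grasp; the last joint's range is limited). The gripper opens to 85 mm and grips with 20 to 120 N. Pads are 22 mm wide; open, the fingers measure 114 mm over their backs; the gripper's body (76 mm by 85 mm) begins 54 mm behind the grasp point. The pads swing forward as they close: fully open they stand 13 mm farther back than shut.
Start: joints at [1.005, 0.326, -0.193, 1.052, 0, 1.437], TCP at [230.175, 499.538, 231.281] pointing down, gripper open.
Joint ranges: [-2.65, 2.65], [-0.97, 1.79], [-1.3, 1.35], [-1.93, 2.1], [-1.47, 1.37], [-3.14, 3.14]. Speed limits (rad/s): [2.57, 2.57, 3.14, 3.14, 3.14, 3.14].

INTERFACE

Orientations are given as [roll, pitch, yaw] about the fixed x, y, z axes, in that order (R = Rz(yaw) Ry(pitch) Rx(roll)).
In Python, from bench import bot, solve_ik, imaging gives the robot as it stands. Calls block until the motion is done:
- bot.move_ptp(position, orientation): joint-space move of the TCP to a pose.
- bot.movel(position, rot=None, max_speed=150, threshold=None): straight line of the TCP; rot=None keeps the orientation; max_speed is the mean speed in mm/s. With threshold (N) it stops when the force on the tool has changed by that much, and returns True; else False.
- bot.move_j(angles): joint-space move.
- bot.grip(opening, effort=None): opening from 0.0 (shut) to 1.0 (fully open); effort is the grip in N (None keeps the last); returns when the fingers have stopped.
- bot.dwell(seconds).
- solve_ik(position, orientation): joint angles nearest the present ones, or None.
- bot.get_state(): the state.
- imaging.capture(name): name is "side" or "top" or "wrist"; returns the picture (400x640x3 uint8, blue, green, red); there is no depth.
- imaging.camera_model(name): a dict with "K" (3x3 intrinsics, pixels), "position" and "rotation" of the camera in the world. Camera axes: x right, y up, looking along -z (the intrinsics and any distortion apply to the point x, -y, -z); pixel columns grow to the right and rows downward; lengths in mm; the calibration is good to about 2 mm. A picture is of the moment at which its call begins: read the wrist's pose just before it. camera_model takes no time and is no camera call; for the wrist camera it gives the pose at the moment of the call.
A pose or a line that the arm cannot do raises bot.IKError and nothing moves.
- bot.sign_off(): hands the job in; it is judged then, once.
The state is a dict: "t": time; "qpos": joint angles; "joint_velocities": joint speeds; "effort": joint torques, N m; "tcp_pos": TCP position; "orientation": TCP orientation; "contact_force": force on the tool from outside, world axes, zero at the start; "wrist_torque": the same for the moment, N m; "opening": opening from 0.0 (shut) to 1.0 (fully open); "gripper_force": force on a finger pad.
Only numpy, scipy, OpenCV 4.12 (cv2) and the standard library are available. Lean on these libraries where they do the work, as an engineer would, in place of code of your own. Each camera call takes 0.05 s, during which the arm holds its last target. There are 200 camera calls.

## Working session

There is one attempt and no reset: what is moved stays moved. The work goes in short steps, each a Python script; the robot and the scene stay as the last script left them, time stands still between calls to the robot, and variables do not carry over. Pictures are saved under pics/ and viewed, at most 14 in all, crops included, and the job is handed in when it is done.

```bash
mkdir -p pics; ls
python3 - <<'E'
from bench import bot, imaging
import cv2
for n in ("side","top","wrist"):
    m=imaging.camera_model(n); print(n,m)
    cv2.imwrite(f"pics/{n}0.png",imaging.capture(n))
print(bot.get_state())
E
```

```text
pics
side {'K': array([[458.4108606,   0.       , 323.2593967],
       [  0.       , 458.4108606, 199.2312373],
       [  0.       ,   0.       ,   1.       ]]), 'position': array([ 184.32516354, -756.33526123,  851.5688849 ]), 'rotation': array([ 0.861953  , -0.01496027, -0.43303997])}
top {'K': array([[363.2993627 ,   0.        , 321.50532007],
       [  0.        , 363.2993627 , 200.77315623],
       [  0.        ,   0.        ,   1.        ]]), 'position': array([ 435.47551135,  -18.08998441, 1229.33515245]), 'rotation': array([ 0.10134645, -0.01839804, -1.57820822])}
wrist {'K': array([[300.55915088,   0.        , 320.85929386],
       [  0.        , 300.55915088, 201.84436191],
       [  0.        ,   0.        ,   1.        ]]), 'position': array([163.29717895, 530.48220618, 373.24594605]), 'rotation': array([-0.29289874,  0.00226567,  1.1381176 ])}
{'t': 0.15, 'qpos': array([ 1.00480320e+00,  3.26789785e-01, -1.93344685e-01,  1.05198676e+00,
       -3.02173584e-05,  1.43660116e+00]), 'joint_velocities': array([ 9.58303269e-05, -2.20055397e-03,  2.83210282e-03,  7.15999848e-04,
       -1.86623597e-03,  1.49240983e-03]), 'effort': array([ 3.76600519e-04, -4.43704212e+01,  2.62663883e+01,  1.04487006e-02,
       -1.82949852e-04, -1.84725536e-06]), 'tcp_pos': array([229.93838235, 499.15083617, 230.67651791]), 'orientation': array([-3.14027562e+00, -1.47316050e-04,  2.70979462e+00]), 'contact_force': array([0.6821075 , 0.52680216, 0.39498357]), 'wrist_torque': array([ 0.01296642, -0.09601204, -0.00805154]), 'gripper_force': 0.0, 'opening': 1.001285131259974}
```

View pics/top0.png

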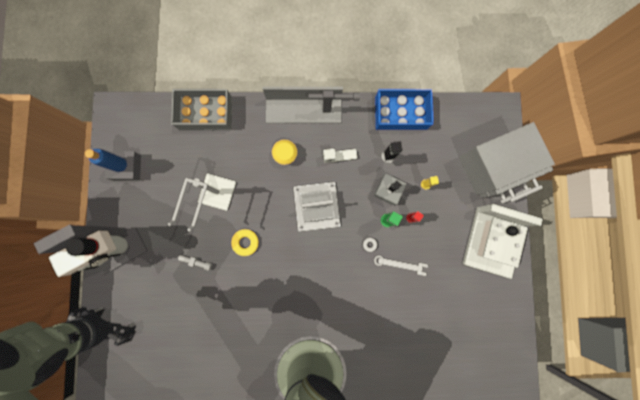

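View pics/side0.png

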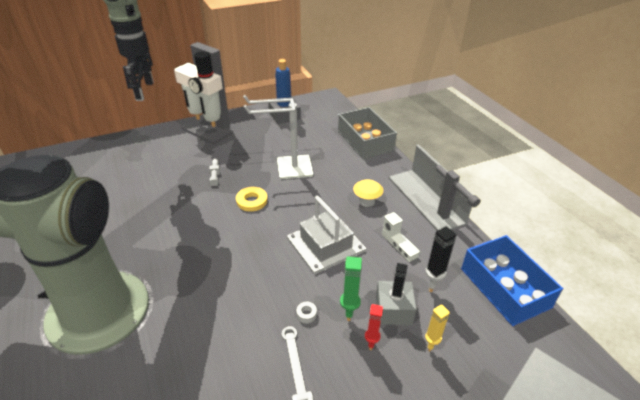

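```bash
cat > h.py <<'E'
import numpy as np, cv2
from scipy.spatial.transform import Rotation as R
from bench import bot, solve_ik, imaging
def cap(n,name):
    m=imaging.camera_model(n); im=imaging.capture(n); cv2.imwrite(f"pics/{name}.png",im)
    np.savez(f"pics/{name}.npz",**m); return im
def ray(m,u,v):
    K=m["K"]; d=np.array([(u-K[0,2])/K[0,0],-(v-K[1,2])/K[1,1],-1.])
    return np.array(m["position"]),R.from_euler("xyz",m["rotation"]).apply(d/np.linalg.norm(d))
def onz(m,u,v,z):
    p,d=ray(m,u,v); return p+d*(z-p[2])/d[2]
def tri(*obs):  # (m,u,v)...: point, miss distances
    A=np.zeros((3,3));b=np.zeros(3);rs=[ray(*o) for o in obs]
    for p,d in rs:
        P=np.eye(3)-np.outer(d,d);A+=P;b+=P@p
    x=np.linalg.solve(A,b)
    return x,[round(float(np.linalg.norm((np.eye(3)-np.outer(d,d))@(x-p))),1) for p,d in rs]
def proj(m,X):
    c=R.from_euler("xyz",m["rotation"]).inv().apply(np.atleast_2d(X)-m["position"])
    K=m["K"]; return np.c_[K[0,2]+K[0,0]*c[:,0]/-c[:,2],K[1,2]-K[1,1]*c[:,1]/-c[:,2]]
def L(name): return dict(np.load(f"pics/{name}.npz"))
E
python3 - <<'E'
from h import *
T=imaging.camera_model("top");S=imaging.camera_model("side")
for n,a,b in [("probe top",(396,185),(401,266)),("post top",(200,165),(294,102)),("collar",(370,244),(307,313)),("roller",(284,152),(369,190)),("bar",(318,195),(328,213)),("holder",(392,189),(397,300))]:
    print(n,*tri((T,*a),(S,*b)))
print("foot",onz(T,219,192,10),onz(S,295,167,10)); print("plate",onz(T,317,206,12),onz(S,326,244,12))
t=cv2.imread("pics/top0.png");s=cv2.imread("pics/side0.png")
z=lambda i,x,y:cv2.resize(i[y:y+100,x:x+100],(400,300)) if 0 else cv2.resize(i[y:y+75,x:x+100],(400,300),interpolation=cv2.INTER_CUBIC)
cv2.imwrite("pics/c1.png",np.vstack([np.hstack([z(t,160,160),z(s,230,90)]),np.hstack([z(t,350,135),z(s,360,235)])]))
E
```

```text
probe top [ 594.22254781 -265.50327089  145.64193218] [2.2, 2.2]
post top [618.97335099 306.13213585 227.41709503] [21.0, 21.0]
collar [ 414.01547955 -202.77719103    9.83905687] [0.8, 0.8]
roller [722.58204151  81.69073293  40.96311015] [2.7, 2.7]
bar [558.18101304 -25.32217811 106.2325594 ] [10.1, 10.1]
holder [ 594.63837759 -274.36953489   44.42992705] [1.1, 1.1]
foot [590.91038379 303.30611852  10.        ] [592.03302862 302.17463384  10.        ]
plate [541.54002594 -26.12176444  12.        ] [540.04434911 -33.32482985  12.        ]
```

View pics/c1.png

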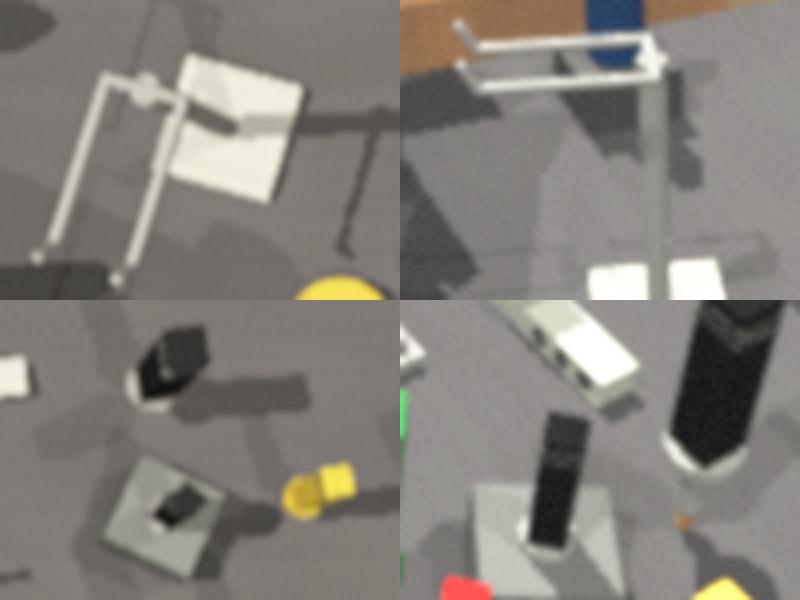

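Run:
```python
from h import *
T=imaging.camera_model("top");S=imaging.camera_model("side")
for n,a,b in [("post",(196.75,182),(292.5,105)),("tipA",(169.5,224.2),(244.5,95.5)),("tipB",(189.5,230),(245,107))]:
    print(n,*tri((T,*a),(S,*b)))
for c in [(386.75,174.25),(406.25,184.25),(396.75,205),(376,194.25)]: print("holder",onz(T,*c,55))
def go(p,yaw,name):
    t=bot.get_state()["t"]; bot.move_ptp(p,[np.pi,0,yaw]); cap("wrist",name)
    s=bot.get_state();print(name,s["t"]-t,s["qpos"].round(2))
go([520,230,320],np.pi/2,"w1")
go([560,130,320],np.pi/2,"w2")
go([520,-50,260],np.pi/2,"w3")
go([590,-20,290],np.pi/2,"w4")
I=[cv2.resize(cv2.imread(f"pics/w{i}.png"),(400,250)) for i in (1,2,3,4)]
cv2.imwrite("pics/c2.png",np.vstack([np.hstack(I[:2]),np.hstack(I[2:])]))
```

```text
post [593.20527309 310.69288328 218.40557182] [0.4, 0.4]
tipA [475.59474433 372.64094525 242.02632559] [1.0, 1.0]
tipB [459.92330379 320.44371371 236.67479204] [1.2, 1.2]
holder [ 641.14227102 -255.58980489   55.        ]
holder [ 607.67274202 -318.9031016    55.        ]
holder [ 539.55461997 -285.68524242   55.        ]
holder [ 575.17531717 -218.67537203   55.        ]
w1 1.55 [0.29 0.32 0.03 1.28 0.   1.86]
w2 0.5583000000000002 [0.1  0.33 0.04 1.28 0.   1.67]
w3 0.8499999999999996 [-0.23  0.26 -0.21  1.1   0.    1.33]
w4 0.4750000000000001 [-0.16  0.37  0.03  1.22 -0.    1.41]
```

View pics/c2.png

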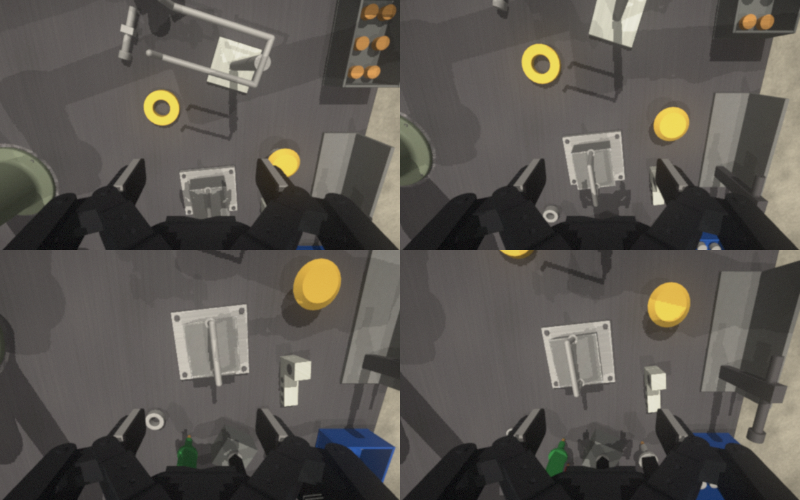

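Run:
```python
from h import *
def z(n,x,y,w=160): 
    i=cv2.imread(f"pics/{n}.png")[y:y+w*3//4,x:x+w]; return cv2.resize(i,(400,300),interpolation=cv2.INTER_CUBIC)
cv2.imwrite("pics/c3.png",np.vstack([np.hstack([z("w3",265,85),z("w4",215,105)]),np.hstack([z("w1",225,0,240),z("w2",240,190)])]))
```

```text
(no output)
```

View pics/c3.png

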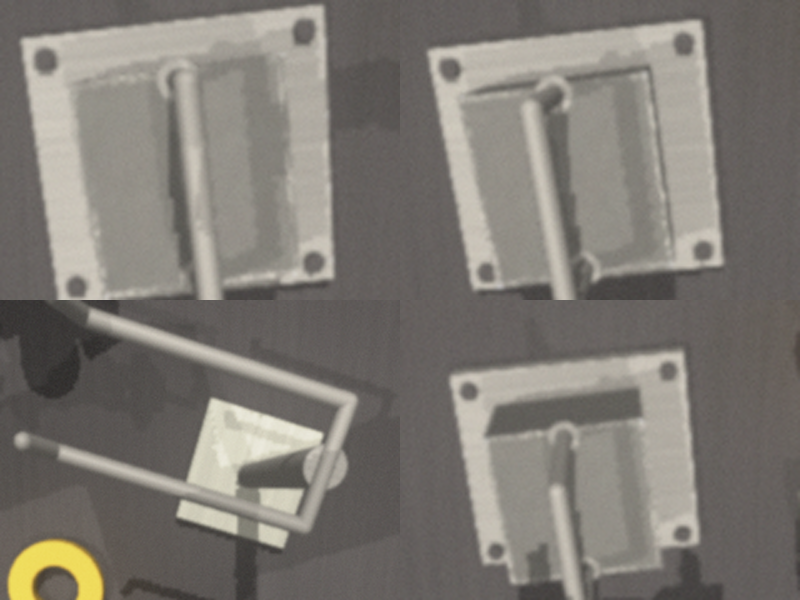

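Run:
```python
from h import *
T=imaging.camera_model("top");S=imaging.camera_model("side")
w1,w3,w4=L("w1"),L("w3"),L("w4")
H=[]
for m,c in [(w3,[(283.4,109),(386.6,97.4),(390.6,189.8),(295.4,199.8)]),(w4,[(235,132.6),(328.6,122.2),(336.2,205),(249.4,213.8)])]:
    P=np.array([onz(m,*p,12) for p in c]);H.append(P);d=P[1]-P[0]+P[2]-P[3]
    print("plate c",P.mean(0).round(1),"yaw",np.arctan2(d[1],d[0]).round(3),np.linalg.norm(P-np.roll(P,1,0),axis=1).round(1))
print("hole z",[tri((w3,*a),(w4,*b))[0][2].round(1) for a,b in zip([(283.4,109),(386.6,97.4),(390.6,189.8),(295.4,199.8)],[(235,132.6),(328.6,122.2),(336.2,205),(249.4,213.8)])])
print("bar far end",tri((w3,338.2,113),(w4,268.2,146.2)),"bar near",tri((w3,350,216),(w4,278,235)))
for n,w,t,s in [("post",(420,100.2),(196.75,182),(292.5,105)),("tipB",(238.2,84),(189.5,230),(245,107))]:
    print(n,*tri((w1,*w),(T,*t),(S,*s)), onz(w1,*w,220 if n=="post" else 242))
for n,p in [("nearcorner",(408,135)),("farcorner",(436.2,60)),("nearbend",(261,91.8))]: print(n,onz(w1,*p,220))
q=np.array([(210,98),(322,133),(285,248),(178,217)])/1.6667+[225,0]
F=np.array([onz(w1,*p,10) for p in q]);print("foot",F.round(1),F.mean(0))
```

```text
plate c [544.3 -24.4  12. ] yaw 0.108 [118.3 128.3 118.1 129. ]
plate c [543.8 -24.3  12. ] yaw 0.109 [118.  128.6 118.1 129. ]
hole z [np.float64(15.1), np.float64(12.6), np.float64(15.3), np.float64(15.7)]
bar far end (array([536.81380029,  22.39016764, 122.18155092]), [1.2, 1.2]) bar near (array([547.20851011, -66.02860234, 146.74371844]), [0.2, 0.2])
post [594.27451344 312.08188601 217.47232637] [1.6, 1.5, 0.1] [594.94539246 312.77463601 220.        ]
tipB [460.39619457 322.17212369 235.1451509 ] [0.9, 1.8, 1.2] [462.5688732  322.46777325 242.        ]
nearcorner [587.97838191 286.73683005 220.        ]
farcorner [604.18550946 340.86922804 220.        ]
nearbend [473.76619399 318.72189052 220.        ]
foot [[560.4 373.6  10. ]
 [655.3 346.8  10. ]
 [631.2 251.   10. ]
 [535.1 277.9  10. ]] [595.53022866 312.31970813  10.        ]
```

Run:
```python
from h import *
w3,w4=L("w3"),L("w4")
for m,a,b in [(w3,(338.2,113),(348.2,203)),(w4,(268.2,146.2),(283.4,223))]:
    p,q=onz(m,*a,127),onz(m,*b,127); d=p-q; print(p.round(1),q.round(1),"bar yaw",np.arctan2(-d[0],d[1]).round(3))
y=0.109
bot.move_ptp([542,-24,190],[np.pi,0,np.pi/2+y])
bot.movel([542,-24,108],max_speed=80)
bot.grip(0.0,60)
s=bot.get_state();print(s["t"],s["opening"],s["gripper_force"],s["contact_force"],s["tcp_pos"])
bot.movel([542,-24,128],max_speed=60)
s=bot.get_state();print(s["t"],s["opening"],s["gripper_force"],s["contact_force"],s["wrist_torque"])
cap("side","s1")
i=cv2.imread("pics/s1.png")[160:280,250:410];cv2.imwrite("pics/s1c.png",cv2.resize(i,(640,480)))
```

```text
[536.1  23.5 127. ] [547.1 -59.5 127. ] bar yaw 0.132
[538.1  21.9 127. ] [550.7 -60.6 127. ] bar yaw 0.151
5.975 0.09208461678809368 58.35847020149231 [-0.25007396 -0.5540779   0.11553311] [542.08152165 -24.05801475 108.00554768]
6.4583 0.09455253129326054 58.329965472221375 [ 0.21615966  0.41754983 -3.53146149] [-0.0102089   0.00217772  0.02902657]
```

View pics/s1c.png

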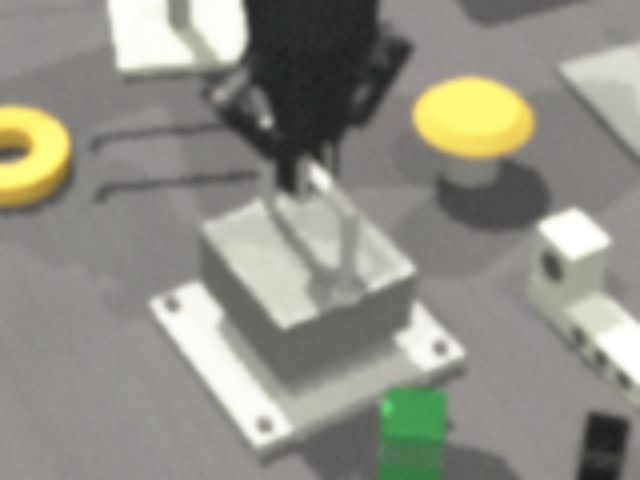

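```bash
cat >> h.py <<'E'
HO=np.array([595,312.5]); HY=-0.276
def hk(x,y=0): c,s=np.cos(HY),np.sin(HY); return HO+[c*x-s*y,s*x+c*y]
def st(tag):
    s=bot.get_state();print(tag,round(s["t"],2),s["tcp_pos"].round(1),"op",round(s["opening"],3),"gf",round(s["gripper_force"],1),"F",s["contact_force"].round(2),"M",s["wrist_torque"].round(2));return s
E
python3 - <<'E'
from h import *
o=[np.pi,0,np.pi/2+HY]
bot.movel([542,-24,200],max_speed=120)
bot.movel([480,-24,247],max_speed=120)
bot.move_ptp([*hk(-215),247],o)
st("pre")
cap("side","s2");cap("top","t2")
a=cv2.imread("pics/s2.png")[60:210,180:380];b=cv2.imread("pics/t2.png")[130:280,110:310]
cv2.imwrite("pics/c4.png",np.hstack([cv2.resize(a,(400,300)),cv2.resize(b,(400,300))]))
E
```

```text
pre 9.56 [388.6 370.5 246.7] op 0.091 gf 58.4 F [ 0.28 -0.42 -3.18] M [-0.06  0.02  0.04]
```

View pics/c4.png

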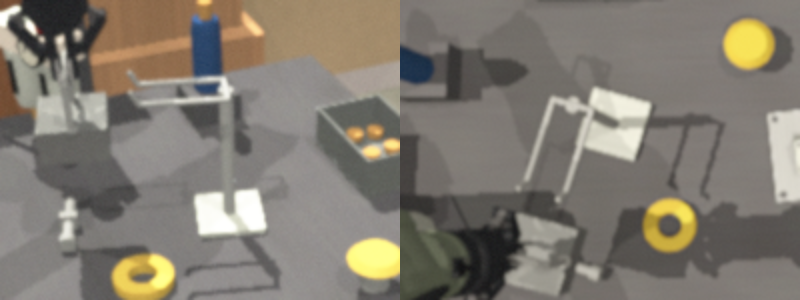

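Run:
```python
from h import *
print(bot.movel([*hk(-85),247],max_speed=90,threshold=6)); s=st("in")
if np.linalg.norm(s["tcp_pos"][:2]-hk(-85))<4:
    print(bot.movel([*hk(-85),206],max_speed=40,threshold=2.5)); st("down")
cap("side","s3");cap("top","t3")
a=cv2.imread("pics/s3.png")[60:210,180:380];b=cv2.imread("pics/t3.png")[130:280,110:310]
cv2.imwrite("pics/c5.png",np.hstack([cv2.resize(a,(400,300)),cv2.resize(b,(400,300))]))
```

```text
False
in 11.25 [512.7 335.9 247.1] op 0.092 gf 58.4 F [-0.45  0.42 -3.77] M [-0.03  0.02 -0.07]
True
down 12.11 [512.9 335.5 209.6] op 0.091 gf 59.2 F [ 0.19 -0.27  4.24] M [ 0.05  0.   -0.02]
```

View pics/c5.png

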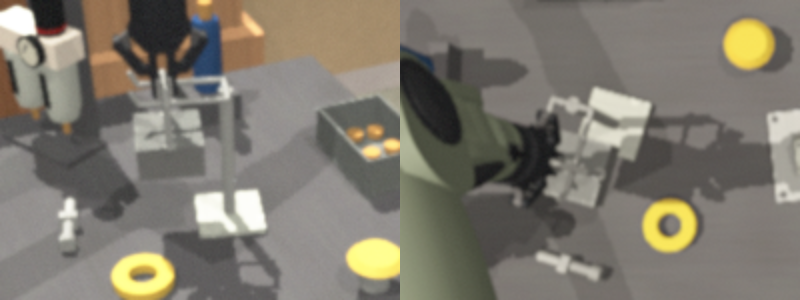

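Run:
```python
from h import *
bot.grip(0.6); st("open")
bot.dwell(0.3)
bot.movel([*hk(-85),300],max_speed=120); st("up")
cap("side","s4");cap("top","t4")
def go(p,yaw,name):
    bot.move_ptp(p,[np.pi,0,yaw]); cap("wrist",name)
go([520,-50,260],np.pi/2,"w5")
go([570,-30,240],np.pi/2,"w6")
go([565,-300,270],np.pi/2,"w7")
go([625,-285,270],np.pi/2,"w8")
st("end")
def z(n,x,y,w=160): 
    i=cv2.imread(f"pics/{n}.png")[y:y+w*3//4,x:x+w]; return cv2.resize(i,(400,300),interpolation=cv2.INTER_CUBIC)
cv2.imwrite("pics/c6.png",np.vstack([np.hstack([z("w5",265,85),z("s4",230,80)]),np.hstack([z("w7",240,60,200),z("w8",200,60,200)])]))
```

```text
open 12.69 [511.7 334.9 207.8] op 0.602 gf 0.0 F [ 0.02 -1.16 -0.05] M [ 0.08 -0.03 -0.04]
up 13.91 [512.8 335.5 299.2] op 0.596 gf 0.0 F [ 0.37  0.13 -0.1 ] M [ 0.03 -0.07  0.01]
end 17.41 [ 625.3 -283.1  269.6] op 0.601 gf 0.0 F [0.07 0.63 0.34] M [-0.01  0.   -0.07]
```

View pics/c6.png

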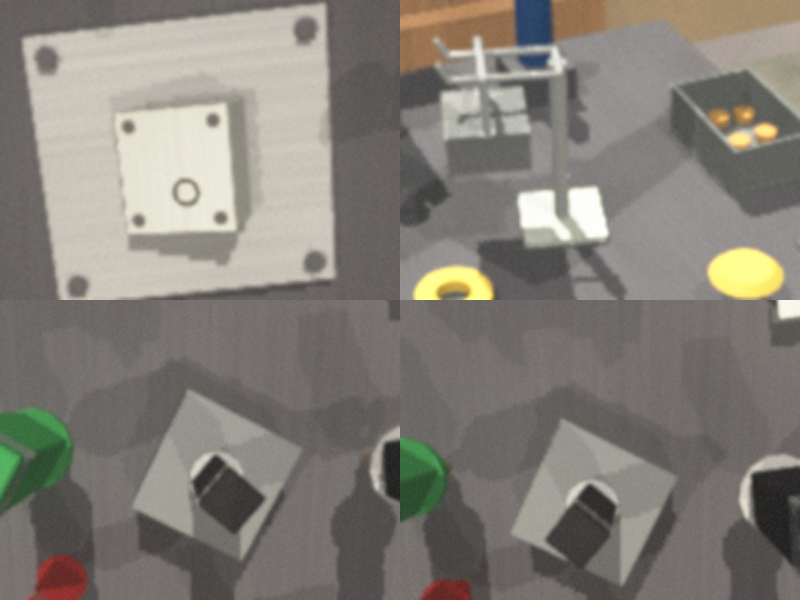

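Run:
```python
from h import *
w5,w6,w7,w8=[L(f"w{i}") for i in (5,6,7,8)]
T=imaging.camera_model("top");S=imaging.camera_model("side")
c7=[(335,105),(391,135),(361.5,190),(306.5,163.5)];c8=[(281,119),(338.5,150),(311.5,202.5),(256,176.5)]
for m,c in [(w7,c7),(w8,c8)]:
    P=np.array([onz(m,*p,55) for p in c]);d=P[1]-P[0]+P[2]-P[3]
    print("holder",P.mean(0).round(1),"yaw",np.arctan2(d[1],d[0]).round(3),np.linalg.norm(P-np.roll(P,1,0),axis=1).round(1))
print("holder tri",[tri((w7,*a),(w8,*b))[0].round(1) for a,b in zip(c7,c8)])
print("probe top",tri((w7,355.5,160),(w8,290,178)))
t7=[(354,145),(372.5,159),(356,176.5),(339,159)];t8=[(291,164),(307,174),(290,195),(273,177.5)]
for m,c in [(w7,t7),(w8,t8)]:
    P=np.array([onz(m,*p,145) for p in c]);d=P[1]-P[0]+P[2]-P[3]
    print("handle",P.mean(0).round(1),"yaw",np.arctan2(d[1],d[0]).round(3),np.linalg.norm(P-np.roll(P,1,0),axis=1).round(1))
# ring: dark blob with hole near prediction
X=onz(w5,339.4,161.8,42);print("ring",X)
out=[]
for n,m in (("w5",w5),("w6",w6)):
    u,v=proj(m,X)[0]; g=cv2.imread(f"pics/{n}.png",0); x0,y0=int(u)-14,int(v)-14
    c=cv2.resize(g[y0:y0+28,x0:x0+28],None,fx=8,fy=8,interpolation=cv2.INTER_CUBIC)
    b=((c<np.median(c)-22)*255).astype(np.uint8)
    for k in cv2.findContours(b,cv2.RETR_EXTERNAL,cv2.CHAIN_APPROX_NONE)[0]:
        if cv2.contourArea(k)>1500 and len(k)>5:
            e=cv2.fitEllipse(k); uv=(x0+(e[0][0]+.5)/8-.5,y0+(e[0][1]+.5)/8-.5); print(n,(u,v),uv,np.array(e[1])/8); out.append((m,*uv))
if len(out)==2: print(tri(*out),onz(*out[0],42),onz(*out[1],42))
def z(n,x,y,w=160): 
    i=cv2.imread(f"pics/{n}.png")[y:y+w*3//4,x:x+w]; return cv2.resize(i,(400,300),interpolation=cv2.INTER_CUBIC)
u,v=proj(w6,X)[0].astype(int); print(u-60,v-60)
cv2.imwrite("pics/c7.png",np.hstack([z("w5",285,110,100),z("w6",u-60,v-60,100)]))
```

```text
holder [ 597.6 -268.1   55. ] yaw -0.461 [74.5 73.7 73.4 74.7]
holder [ 597.2 -267.9   55. ] yaw -0.469 [74.7 75.2 72.4 74.5]
holder tri [array([ 580.7, -217.8,   58.6]), array([ 646.5, -251.8,   56.5]), array([ 614.6, -316.9,   56.7]), array([ 547.8, -284.5,   56. ])]
probe top (array([ 597.0384667 , -268.36395766,  135.95107706]), [0.3, 0.3])
handle [ 595.8 -266.7  145. ] yaw -0.714 [17.9 20.9 21.3 22.4]
handle [ 598.3 -266.4  145. ] yaw -0.717 [20.7 16.8 25.3 22.2]
ring [542.72697986 -33.95229765  42.        ]
w5 (np.float64(339.4), np.float64(161.8)) (338.9532585144043, 161.51029777526855) [11.69702244 12.52970409]
w6 (np.float64(297.2192082869812), np.float64(182.60525011105307)) (296.7291259765625, 182.18670558929443) [11.74198627 12.80559635]
(array([542.17181704, -33.59146524,  41.68577471]), [0.1, 0.1]) [542.18237924 -33.60163619  42.        ] [542.1699446  -33.45690527  42.        ]
237 122
```

View pics/c7.png

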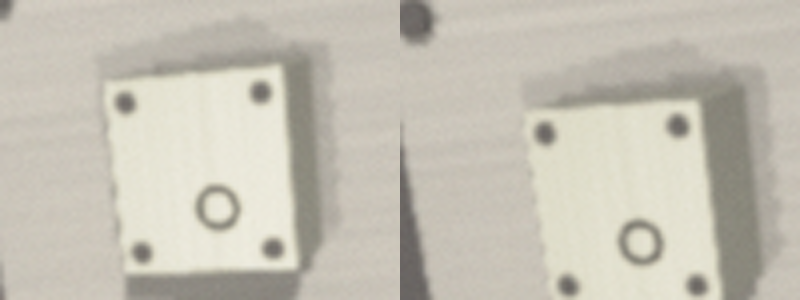

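```bash
cat >> h.py <<'E'
SP=np.array([542.2,-33.5,41.7]); FY=0.109
N=R.from_euler("z",FY).apply([-np.sin(np.radians(20)),0,np.cos(np.radians(20))])
def Rt(psi): return R.from_rotvec(-np.radians(20)*np.array([-np.sin(FY),np.cos(FY),0]))*R.from_euler("xyz",[np.pi,0,psi])
E
python3 - <<'E'
from h import *
for psi in (-0.715,0.856,2.427,-2.286):
    a=solve_ik([597.2,-268,96],[np.pi,0,psi]); b=solve_ik(SP+N*88,Rt(psi).as_euler("xyz")); b2=solve_ik(SP+N*130,Rt(psi).as_euler("xyz"))
    print(psi,*[None if q is None else np.round(q,2) for q in (a,b,b2)])
psi=0.856
bot.move_ptp([597.2,-268,190],[np.pi,0,psi])
bot.movel([597.2,-268,96],max_speed=80,threshold=6); st("at")
bot.grip(0.0,50); st("grip")
bot.movel([597.2,-268,101],max_speed=30); st("up5")
E
```

```text
-0.715 [-0.53  0.62 -0.07  0.87  0.   -2.96] [-0.3   0.16 -0.8   0.28  0.14 -2.7 ] [-0.31  0.08 -0.78  0.4   0.14 -2.72]
0.856 [-0.53  0.62 -0.07  0.87  0.    1.75] [-0.3   0.16 -0.8   0.28  0.14  2.01] [-0.31  0.08 -0.78  0.4   0.14  2.  ]
2.427 [-0.53  0.62 -0.07  0.87  0.    0.18] [-0.3   0.16 -0.8   0.28  0.14  0.44] [-0.31  0.08 -0.78  0.4   0.14  0.43]
-2.286 [-0.53  0.62 -0.07  0.87  0.   -1.39] [-0.3   0.16 -0.8   0.28  0.14 -1.13] [-0.31  0.08 -0.78  0.4   0.14 -1.14]
at 19.45 [ 597.7 -268.3   96.7] op 0.601 gf 0.0 F [ 0.71 -0.36  0.92] M [ 0.03 -0.01 -0.02]
grip 19.82 [ 597.4 -268.1   96.5] op 0.251 gf 53.0 F [-0.61  0.22  1.95] M [0.08 0.04 0.03]
up5 20.13 [ 597.3 -268.   101.1] op 0.256 gf 52.7 F [ 0.75 -0.48 -1.29] M [ 0.01  0.02 -0.03]
```

Run:
```python
from h import *
bot.movel([597.2,-268,175],max_speed=100); st("lift"); bot.dwell(.15)
o=Rt(0.856).as_euler("xyz")
bot.move_ptp(SP+N*160,o)
bot.movel(SP+N*108,max_speed=60); s=st("pre")
cap("side","s5"); m=cap("wrist","w9")
S=L("s5");W=L("w9")
tip=s["tcp_pos"]-N*88
print("N err deg",np.degrees(np.arccos(-R.from_euler("xyz",s["orientation"]).as_matrix()[:,2]@N)))
us=proj(S,[tip,SP]);uw=proj(W,[tip,SP]);print("side tip,spot",us.round(1),"wrist",uw.round(1))
a=cv2.imread("pics/s5.png");x,y=us[1].astype(int);X0,Y0=x-50,y-50;b=cv2.resize(a[Y0:Y0+75,X0:X0+100],(800,600),interpolation=cv2.INTER_CUBIC)
print("crop",X0,Y0)
cv2.imwrite("pics/c8.png",np.hstack([b[:, :400*1][:, :] if 0 else cv2.resize(b,(400,300)),cv2.resize(cv2.imread("pics/w9.png"),(400,300))]))
```

```text
lift 21.02 [ 596.8 -267.8  174.3] op 0.246 gf 52.7 F [-0.4  -0.12 -1.74] M [ 0.02  0.   -0.03]
pre 23.19 [505.7 -37.6 143.5] op 0.25 gf 52.8 F [-0.54 -0.38 -1.06] M [-0.03  0.46 -0.02]
N err deg 0.028803764603298334
side tip,spot [[324.9 231. ]
 [327.  235.5]] wrist [[320.8 206.9]
 [320.5 200. ]]
crop 277 185
```

View pics/c8.png

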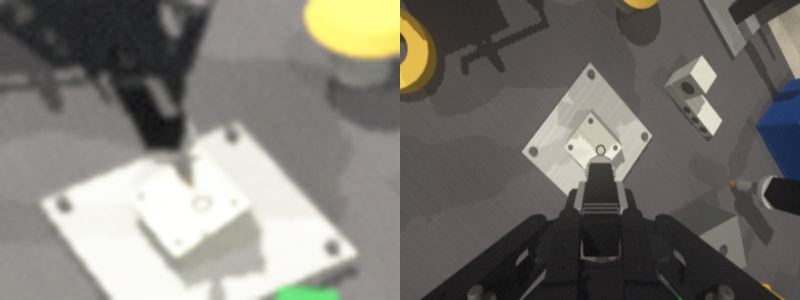

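Run:
```python
from h import *
def f():
    a=[]
    for _ in range(10): bot.dwell(.03); a.append(bot.get_state()["contact_force"]@N)
    return np.mean(a)
bot.movel(SP+N*93,max_speed=30); f0=f(); print("tare",f0)
for d in np.arange(91,79,-1.):
    hit=bot.movel(SP+N*d,max_speed=10,threshold=9)
    F=f()-f0; print(d,round(F,2),round((bot.get_state()["tcp_pos"]-SP)@N,2),hit)
    if F>3.2 or hit: break
st("end"); cap("side","s6")
```

```text
tare -0.9087175271814157
91.0 -0.24 91.03 False
90.0 -0.36 90.01 False
89.0 -0.44 89.01 False
88.0 0.67 88.04 False
87.0 1.59 87.03 False
86.0 1.85 86.01 False
85.0 2.02 85.02 False
84.0 2.69 84.02 False
83.0 3.0 83.02 False
82.0 3.87 82.02 False
end 30.21 [514.3 -36.6 118.8] op 0.252 gf 53.3 F [-1.37 -1.17  3.16] M [-0.11  0.27 -0.02]
```

Run:
```python
from h import *
bot.movel(SP+N*83,max_speed=10); bot.dwell(.3); st("hold")
cap("side","s7"); i=cv2.imread("pics/s7.png")
print(proj(L("s7"),[SP]))
cv2.imwrite("pics/c9.png",np.hstack([cv2.resize(i[185:260,277:377],(400,300),interpolation=cv2.INTER_CUBIC),cv2.resize(i[70:190,220:380],(400,300))]))
```

```text
hold 30.81 [514.  -36.6 119.7] op 0.253 gf 53.3 F [-0.47  1.    2.06] M [-0.07  0.23 -0.04]
[[327.04054153 235.48086677]]
```

View pics/c9.png

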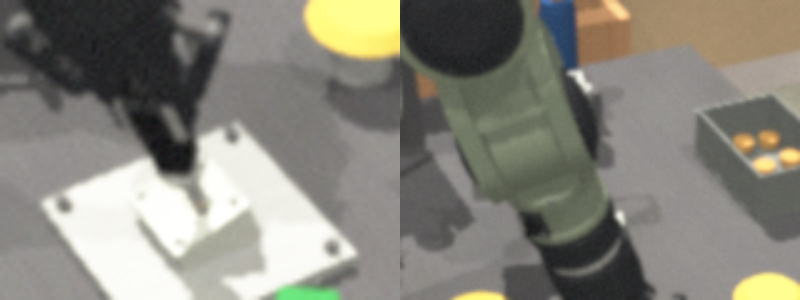

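```bash
python3 -c "
from h import *
print(bot.sign_off())"
```

```text
the job is handed in; nothing more can be done
None
```

I handed the job in at about 31 s with the cover hanging on both prongs, last seen there at 14 s. The probe is held square on the ringed mark, spring tip in by about 5 mm at roughly 3 N. The final side view put the tip within about 2 mm of the ring centre; sign-off returned no verdict.

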